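Click the tube rotor onto the mini centrifuge

TASK

Take the round tube rotor by its square knob and push it onto the square drive of the mini centrifuge until it is fully home and the spring ball has clicked into it, without ramming it. Then pull up gently on the knob, just enough to see the drive lift a little on its sprung mount, to prove that the rotor is locked, and let go with the rotor still seated. Leave everything else on the bench as it is.

Things in the scene. Friction and masses are not known exactly. Their poses are not given: they have to be found in the camera images.
- rotor: Tube rotor, plain metal, about 220 g: an 88 mm disc (25 to 33 mm above the origin) with eight holes, a square knob 26 x 26 mm rising to 68 mm (best gripped at 55 mm), and below the disc a square hub 34 mm wide whose 17 mm square socket opens downward, 25 mm deep. Origin: centre of the socket's mouth, z up. Knob and socket faces share its x and y axes. Stands on the bench.
- drive_tip (a point): Centre of the tip of the upright square drive on the mini centrifuge: 16 mm square steel post, its last 5 mm tapering to 10 mm. x and y are square to its faces; the post turns freely with little friction, and any quarter turn of the rotor fits. 27 mm above the post's foot. Fully home, the rotor's socket floor rests on the tip, its origin 25 mm below the tip.
- mount (a joint): Height of the sprung motor mount that carries the drive, in m: 0 at rest with nothing on it, negative sunk (stop at -0.016), positive lifted (stop at 0.004). Spring about 1.5 N per mm: it sinks 4 to 11 mm under the push before the click, and about 1.5 mm under the rotor's weight. More than 14 mm down (21 N) is ramming. A light tug on a locked rotor raises it above 0 (2 mm is plenty, 3 N).
- ball (a joint): Spring ball of 8 mm in one face of the drive, in m: 0 sprung fully out (2.5 mm proud), up to 0.003 pressed in; its centre is 18.5 mm below the drive's tip. The socket has a groove round its inside for it. It meets the mouth about 10 mm before home; the push builds up to 6 to 15 N, then drops by 3 N or more as it clicks. A pull of 5 N or more may take the rotor off again.
- spindle: The square drive post with its ball; origin on its axis at the foot, z up, x and y square to its faces (the ball is in the +x face). Sinks, lifts and turns as told above. Fully home, the rotor's origin is 2 mm above this origin.
- centrifuge: White mini centrifuge, 190 x 190 mm, deck 72 mm high, fixed to the bench; a low grey ring (132 mm across, 8 mm high) surrounds the drive in the middle of the deck. The drive stands there on a dark round collar (26 mm across), its foot 90 mm and its tip 117 mm above the bench at rest. Origin: centre of the underside.
- strip_rotor: Another rotor, not to be used: a flat cross of two 88 mm arms with a thin round knob (20 mm), 61 mm tall. Origin: centre of its foot. Leave it.
- dome_lid: Pale round dome lid with a small grey button, 136 mm across, 70 mm high, on the bench; origin: centre of its underside. Leave it.
- tube_rack: Dark purple tube rack 75 x 120 x 45 mm; origin: centre of its underside. Leave it.
- red_rack: Low dark red tube rack 80 x 120 x 22 mm; origin: centre of its underside. Leave it.
- tip_box: White tip box with a yellowish lid, 85 x 120 x 67 mm; origin: centre of its underside. Leave it.
- pipette: Hand pipette lying on the bench, about 230 mm long, along its y axis; origin under its middle. Leave it.
- sample_tube: Capped clear sample tube lying on the bench, 98 mm long, 33 mm high, along its y axis; origin under its middle. Leave it.
There are look-alikes about, which are no part of the job. Leave any orange look-alike of the rotor alone.

How it is judged (in metres and radians):
On the way, in this order (a step that is already met when the one before it is completed fails the run):
1. the rotor is fully home on the drive with the ball sprung out into its groove, the drive not yet pulled up (z of rotor in the frame of spindle below 0.0045 m and horizontal distance between rotor and spindle below 0.003 m and value of joint ball below 0.0008 m and value of joint mount below 0.0005 m), for 0.1 s.
2. an upward pull on the locked rotor lifts the drive at least 1 mm above its free rest height (value of joint mount above 0.001 m and z of rotor in the frame of spindle below 0.006 m and value of joint ball below 0.0015 m), for 0.1 s.
At the end, for the whole second after the job is handed in: The rotor's mouth is within 4.5 mm of the drive's flange (2 mm when fully home), within 3 mm of the drive's axis, upright within 0.08 rad, the ball is sprung out (joint below 0.8 mm), and the rotor is released and at rest (z of rotor in the frame of spindle below 0.0045 m and horizontal distance between rotor and spindle below 0.003 m and value of joint ball below 0.0008 m and angle between rotor's own z axis and vertical below 0.08 rad and linear speed of rotor below 0.02 m/s); the robot touches nothing.
It fails at once if the rotor is rammed: the drive is pushed down more than 14 mm on its mount (a push of about 21 N) (value of joint mount below -0.014 m).
It fails at once if the strip rotor is disturbed by more than 20 mm (distance of strip_rotor from where it was at the start of the episode above 0.02 m).
It fails at once if the dome lid, a rack, the tip box, the pipette or the sample tube is moved more than 20 mm (distance of any of dome_lid, tube_rack, red_rack, tip_box, pipette, sample_tube from where it was at the start of the episode above 0.02 m).
It also fails if it takes over 64 s, if anything falls off the work surface, if the arm or the gripper's body presses on something with over 40 N, if the wrist force passes 120 N, or if a joint passes its speed limit or range.

ROBOT

A 6-joint arm with a two-finger parallel gripper is mounted at the origin on the work surface. World frame = base frame: x ahead of the robot, y to its left, z up, the work surface at z = 0. Lengths are in m, angles in degrees, forces in N, time in s.
With the tool pointing down it reaches from about 0.4 to 0.825 m from the base axis. Payload 7 kg.
Tool frame: the origin (TCP) lies on the centre line of the jaws, within the pads' length; the fingertips stand 11 mm ahead of it and the grasp point (between the pads) lies 8 mm behind it; z points along the fingers, y is the direction in which the jaws open and shut (so a half turn about z gives the same grasp; the last joint's range is limited). The gripper opens to 88 mm and grips with 3 to 60 N. Pads are 19 mm wide; open, the fingers measure 130 mm over their backs; the gripper's body (78 mm by 193 mm) begins 47 mm behind the grasp point.
Start: joints at [83.142, 20.546, 0.682, 0, -70.136, -16.507], TCP at [0.268, 0.62, 0.238] pointing down, gripper open.
Joint ranges: [-176.03, 176.03], [-82.01, 121.73], [-58.28, 71.71], [-173.87, 95.51], [-174.79, -0.11], [-173.66, 173.66]. Speed limits (degrees/s): [136.94, 136.94, 172.46, 180, 180, 180].

INTERFACE

Orientations are given as [roll, pitch, yaw] about the fixed x, y, z axes, in that order (R = Rz(yaw) Ry(pitch) Rx(roll)).
In Python, from plant import ctrl, cams, order gives the robot as it stands.
- The arm moves only by the tool jog_arm, never from a script. Its argument "motion" is a list of rows, each an object with "offset": the shift along the tool's x, y, z in mm, a list of three; "roll": the turn about the tool's z in rad; "hand": the finger opening in mm, from 0 to 87.6. A call has 1 to 20 rows; each row is the pose to reach, as a shift and turn from the pose commanded when the call began, along the tool's axes at that moment; what a row does not reach only later rows make up. A row lasts 1/12 s, in which the tool goes at most 41.7 mm and 7.16 degrees, less where a joint would pass 70% of its speed; a pose out of reach is approached as far as the arm can. A call with a gripper value outside its range is refused whole. The fingers move at their own pace and stop on an object; the grip force is fixed at half the most. Time passes only in rows, so rows that repeat a pose let the fingers close. It gives the time, the measured TCP pose, the force and the opening at its end, in the units of the state.
- ctrl.get_obs(): the state, without advancing time (a new reading comes with each control period).
- cams.snapshot(name): name is "side" or "top"; returns a dict with "img" (420x560x3 uint8, red, green, blue), "K" (3x3 intrinsics, pixels), "cam_to_world" (4x4, takes a point from camera to world coordinates). Camera axes: x right, y down, z forward; pixel columns grow to the right and rows downward; lengths in m; the calibration is good to about 2 mm. A picture is of the moment at which its call begins. There is no depth.
- order.close_job(): hands the job in, once; it reports no verdict.
The state is a dict: "clock": time; "joint_pos": joint angles; "qvel": joint speeds; "tau": joint torques, N m; "tool_pos": TCP position; "orientation": TCP orientation; "force": force on the tool from outside, world axes, zero at the start; "moment": the same for the moment, N m; "opening": finger opening in m.
Only numpy, scipy, OpenCV 4.12 (cv2) and the standard library are available. Lean on these libraries where they do the work, as an engineer would, in place of code of your own. Each camera call takes 0.05 s, during which the arm holds its last target. There are 200 camera calls.

## Working session

There is one attempt and no reset: what is moved stays moved. The work goes in short steps, Python scripts to look and compute and a tool call to move; the robot and the scene stay as the last step left them, time stands still between calls to the robot, and variables do not carry over. Pictures are saved under pics/ and viewed, about 8 in all and at most 12, crops included, and the job is handed in when it is done.

Besides the shell and the picture viewer there is one more tool, called after "Request:" as name(argument=value, ...) on one line, values as JSON. jog_arm: Moves the arm, as the interface text tells. Its arguments: {"type":"object","properties":{"motion":{"type":"array"}},"required":["motion"]}

```bash
mkdir -p pics
cat > h.py <<'E'
import numpy as np, cv2
from plant import ctrl, cams, order
def snap(n,tag):
    s=cams.snapshot(n); cv2.imwrite(f'pics/{tag}.png',s['img'][:,:,::-1]); np.savez(f'pics/{tag}.npz',**s); return s
def load(tag): return dict(np.load(f'pics/{tag}.npz'))
def ray(s,u,v):
    T=s['cam_to_world']; d=T[:3,:3]@np.linalg.inv(s['K'])@[u,v,1]; return T[:3,3],d/np.linalg.norm(d)
def onz(s,u,v,z):
    o,d=ray(s,u,v); return o+d*(z-o[2])/d[2]
def proj(s,p):
    T=s['cam_to_world']; q=s['K']@(T[:3,:3].T@(np.array(p)-T[:3,3])); return q[:2]/q[2]
def tri(s1,p1,s2,p2):
    o1,d1=ray(s1,*p1);o2,d2=ray(s2,*p2)
    t=np.linalg.lstsq(np.c_[d1,-d2],o2-o1,rcond=None)[0]; a=o1+t[0]*d1;b=o2+t[1]*d2
    return (a+b)/2,np.linalg.norm(a-b)
E
python3 - <<'E'
from h import *
a=snap('top','top0');b=snap('side','side0')
print(a['K'],a['cam_to_world'],b['cam_to_world'],ctrl.get_obs())
E
```

```text
[[500.40829219   0.         271.97562324]
 [  0.         500.40829219 209.67450334]
 [  0.           0.           1.        ]] [[-0.01280854 -0.99097724  0.1334168   0.38694409]
 [-0.9998941   0.01361555  0.00513816  0.03178356]
 [-0.00690835 -0.13333686 -0.9910467   1.32688347]
 [ 0.          0.          0.          1.        ]] [[ 0.98549863 -0.13226247  0.1062972   0.41266223]
 [-0.16960016 -0.74816659  0.64146905 -0.68491183]
 [-0.00531427 -0.65019489 -0.75974888  0.97317667]
 [ 0.          0.          0.          1.        ]] {'clock': 0.1, 'joint_pos': array([ 8.31418574e+01,  2.05876674e+01,  6.40578286e-01, -1.84355840e-02,
       -7.01354553e+01, -1.65059016e+01]), 'qvel': array([-0.02286223, -0.12871038,  0.17643685,  0.03646125,  0.04890727,
        0.17662431]), 'tau': array([-3.65110136e-04, -5.84164202e+01,  2.93751383e+01,  7.01557830e+00,
        1.02283160e-02, -4.88331773e-05]), 'tool_pos': array([0.26755091, 0.61926691, 0.23672218]), 'orientation': array([ 1.79915933e+02, -6.83685163e-03, -2.33703161e+01]), 'force': array([-0.01157751, -0.11629493, -0.00839014]), 'moment': array([-0.01119846, -0.05123223, -0.01710944]), 'opening': 0.08793812215837714}
```

View pics/top0.png

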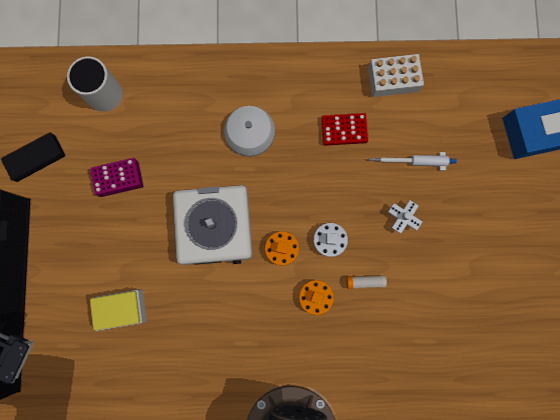

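View pics/side0.png

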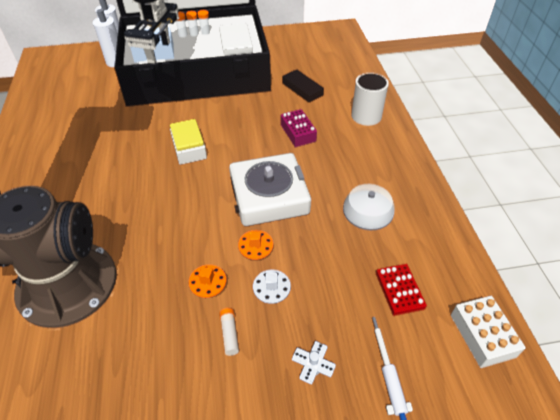

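The top view shows one plain metal round rotor at (331,239), which is at (272,286) in the side view. Two orange look-alikes sit at (282,248) and (316,297), and the strip cross is at (404,217). The drive is at about (210,223) top and (268,175) side. The metal disc with the square knob fits the description, so I'll check it in an enlarged crop.

Run:
```python
from h import *
a=load('top0');b=load('side0')
def crop(s,u,v,r=25,k=8): 
    return cv2.resize(s['img'][v-r:v+r,u-r:u+r,::-1],None,fx=k,fy=k,interpolation=cv2.INTER_CUBIC)[:300*2]
def g(s,u,v,r,k):
    c=cv2.resize(s['img'][v-r:v+r,u-r:u+r,::-1],(300,300),interpolation=cv2.INTER_CUBIC)
    for i in range(0,2*r,5):
        p=int(i*300/(2*r)); cv2.line(c,(p,0),(p,6),(0,0,255),1); cv2.line(c,(0,p),(6,p),(0,0,255),1)
    return c
im=np.vstack([np.hstack([g(a,331,239,25,0),g(a,210,223,20,0)]),np.hstack([g(b,272,286,25,0),g(b,268,175,20,0)])])
cv2.imwrite('pics/crop0.png',im)
```

```text
(no output)
```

View pics/crop0.png

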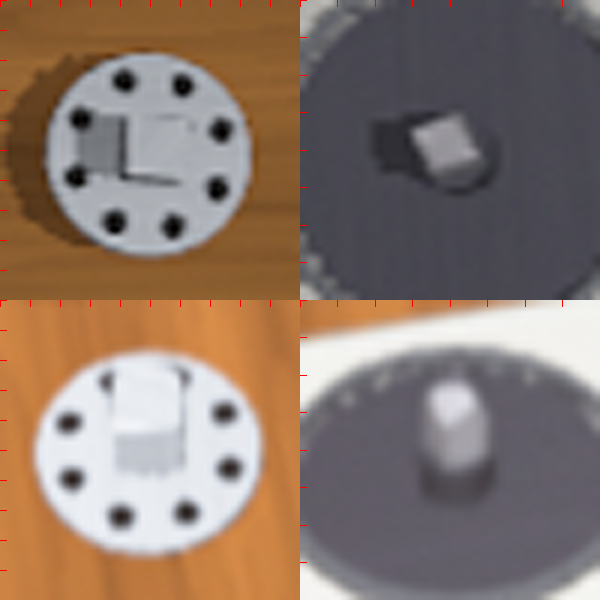

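The crop confirms the plain metal disc with the square knob, turned about 5° in the image. The drive's square tip in the collar is turned about 20–25°. Next I measure both.

Run:
```python
from h import *
a=load('top0');b=load('side0')
def disc(s,u,v,r=26):
    im=s['img'];h=cv2.cvtColor(im,cv2.COLOR_RGB2HSV)
    m=((h[...,1]<60)&(h[...,2]>120)).astype(np.uint8)
    w=np.zeros_like(m);w[v-r:v+r,u-r:u+r]=1;m*=w
    m=cv2.morphologyEx(m,cv2.MORPH_CLOSE,np.ones((5,5)))
    c=max(cv2.findContours(m,0,cv2.CHAIN_APPROX_NONE)[0],key=cv2.contourArea)
    return cv2.fitEllipse(cv2.convexHull(c))
ea=disc(a,331,239);eb=disc(b,272,286)
print(ea,eb); 
print(onz(a,*ea[0],.032),onz(b,*eb[0],.032),tri(a,ea[0],b,eb[0]), 'width',ea[1][0]*1.29/500)
# holes -> angle, both views
for s,(u,v),e,k in((a,(331,239),ea,0),(b,(272,286),eb,1)):
    g=cv2.cvtColor(s['img'],cv2.COLOR_RGB2GRAY).astype(np.float32)
    g=cv2.resize(g[v-30:v+30,u-30:u+30],None,fx=8,fy=8,interpolation=cv2.INTER_CUBIC)
    m=(g<90).astype(np.uint8)
    c0=onz(s,*e[0],.033)
    for c in cv2.findContours(m,0,2)[0]:
        M=cv2.moments(c)
        if M['m00']<60: continue
        x=(M['m10']/M['m00']+.5)/8-.5+u-30;y=(M['m01']/M['m00']+.5)/8-.5+v-30
        p=onz(s,x,y,.033)-c0; r=np.hypot(*p[:2])
        if r<.045: print(k,M['m00'],round(r*1e3,1),round(np.degrees(np.arctan2(p[1],p[0]))%45,1))
# drive tip
def dr(s,u,v,thr,r=9):
    g=cv2.cvtColor(s['img'],cv2.COLOR_RGB2GRAY).astype(np.float32)
    g=cv2.resize(g[v-r:v+r,u-r:u+r],None,fx=8,fy=8,interpolation=cv2.INTER_CUBIC)
    m=(g>thr).astype(np.uint8);c=max(cv2.findContours(m,0,2)[0],key=cv2.contourArea)
    q=cv2.minAreaRect(c);f=lambda p:(np.array(p)+.5)/8-.5+[u-r,v-r]
    return f(q[0]),[f(p) for p in cv2.boxPoints(q)],cv2.contourArea(c)/64
ta=dr(a,210,223,120);print(ta,[onz(a,*p,.114)[:2] for p in ta[1]])
tb=dr(b,268,172,190);print(tb)
print(onz(a,*ta[0],.115),onz(b,*tb[0],.117),tri(a,ta[0],b,tb[0]))
# grey ring / centrifuge dark disc centre at z~.073
for s,(u,v),r in((a,(210,223),34),(b,(268,177),40)):
    h=cv2.cvtColor(s['img'],cv2.COLOR_RGB2GRAY)[v-r:v+r,u-r:u+r]
    m=cv2.morphologyEx(((h<125)).astype(np.uint8),cv2.MORPH_CLOSE,np.ones((9,9)))
    m=cv2.morphologyEx(m,cv2.MORPH_OPEN,np.ones((9,9)))
    c=max(cv2.findContours(m,0,1)[0],key=cv2.contourArea);e=cv2.fitEllipse(cv2.convexHull(c));cc=(e[0][0]+u-r,e[0][1]+v-r)
    print('ring',cc,e[1],onz(s,*cc,.075))
```

```text
((330.4177551269531, 239.3569793701172), (33.479270935058594, 34.032798767089844), 128.59165954589844) ((271.27001953125, 286.11309814453125), (33.78692626953125, 37.61521530151367), 85.4659423828125)
[ 0.48167382 -0.1117634   0.032     ] [ 0.48395944 -0.11314788  0.032     ] (array([ 0.48296348, -0.11199561,  0.03002625]), np.float64(0.0022844379547888845)) width 0.08637651901245116
0 607.0 32.4 16.8
0 664.0 32.8 16.5
0 603.5 32.5 17.4
0 651.5 32.7 15.5
0 545.5 11.7 38.1
0 607.0 32.9 17.9
0 695.0 32.7 16.6
0 584.5 33.4 17.9
0 616.0 33.5 17.2
1 331.5 29.7 15.4
1 305.0 30.1 20.0
1 289.5 31.4 11.4
1 294.0 32.3 22.9
1 261.0 34.2 11.2
1 269.0 34.8 22.0
(array([208.93942356, 221.72211456]), [array([204.5413475 , 220.18173027]), array([209.84519196, 217.15096116]), array([213.33749962, 223.26249886]), array([208.03365517, 226.2932682 ])], 34.2734375) [array([0.52660859, 0.20300439]), array([0.53388303, 0.19007498]), array([0.51875591, 0.18149485]), array([0.5115049, 0.1944088])]
(array([267.98750114, 168.22500038]), [array([264.78750134, 167.26249981]), array([269.13750172, 165.08750081]), array([271.18750095, 169.18750095]), array([266.83750057, 171.36250019])], 17.546875)
[0.52256848 0.19211222 0.115     ] [0.52507249 0.18948381 0.117     ] (array([0.5240459 , 0.19220607, 0.1142141 ]), np.float64(0.0027623544422912647))
ring (209.85862350463867, 218.89498710632324) (52.07432174682617, 62.73751449584961) [0.53418062 0.19511429 0.075     ]
ring (268.39066314697266, 178.17937088012695) (32.374237060546875, 45.798702239990234) [0.52582224 0.19433224 0.075     ]
```

Rotor at about (0.483, -0.1125), yaw about -5.5° mod 90. Drive at about (0.5235, 0.192), yaw about 27° mod 90. Heights and sizes agree with the description (88 mm disc, holes at about 32 mm radius). Moving above the rotor now.

Request:
jog_arm(motion=[{"offset":[488,586,40],"roll":-0.312,"hand":60},{"offset":[488,586,40],"roll":-0.312,"hand":60},{"offset":[488,586,40],"roll":-0.312,"hand":60},{"offset":[488,586,40],"roll":-0.312,"hand":60},{"offset":[488,586,40],"roll":-0.312,"hand":60},{"offset":[488,586,40],"roll":-0.312,"hand":60},{"offset":[488,586,40],"roll":-0.312,"hand":60},{"offset":[488,586,40],"roll":-0.312,"hand":60},{"offset":[488,586,40],"roll":-0.312,"hand":60},{"offset":[488,586,40],"roll":-0.312,"hand":60},{"offset":[488,586,40],"roll":-0.312,"hand":60},{"offset":[488,586,40],"roll":-0.312,"hand":60},{"offset":[488,586,40],"roll":-0.312,"hand":60},{"offset":[488,586,40],"roll":-0.312,"hand":60},{"offset":[488,586,40],"roll":-0.312,"hand":60},{"offset":[488,586,40],"roll":-0.312,"hand":60},{"offset":[488,586,40],"roll":-0.312,"hand":60},{"offset":[488,586,40],"roll":-0.312,"hand":60},{"offset":[488,586,40],"roll":-0.312,"hand":60},{"offset":[488,586,40],"roll":-0.312,"hand":60}])

```text
clock: 1.77
tool_pos: [0.4833, -0.1149, 0.1966]
orientation: [180.0, 0.1, -5.7]
force: [-0.3, 0.7, 0.4]
opening: 0.06
```

Request:
jog_arm(motion=[{"offset":[0,-2,40],"roll":0,"hand":60},{"offset":[0,-2,80],"roll":0,"hand":60},{"offset":[0,-2,95],"roll":0,"hand":60},{"offset":[0,-2,95],"roll":0,"hand":60},{"offset":[0,-2,95],"roll":0,"hand":60}])

```text
clock: 2.18
tool_pos: [0.4831, -0.1096, 0.1023]
orientation: [180.0, 0.1, -5.4]
force: [0.4, -0.1, 0.6]
opening: 0.06
```

Run:
```python
from h import *
o=ctrl.get_obs();print(o['tool_pos'],o['orientation'],o['force'])
a=snap('top','top1');b=snap('side','side1')
f=lambda s,u,v,r:cv2.resize(s['img'][v-r:v+r,u-r:u+r,::-1],(400,400),interpolation=cv2.INTER_CUBIC)
cv2.imwrite('pics/crop1.png',np.hstack([f(a,331,239,40),f(b,272,280,50)]))
```

```text
[ 0.48313831 -0.10961077  0.10231681] [ 1.79953273e+02  1.08837521e-01 -5.44398929e+00] [ 0.36171666 -0.05948579  0.62714333]
```

View pics/crop1.png

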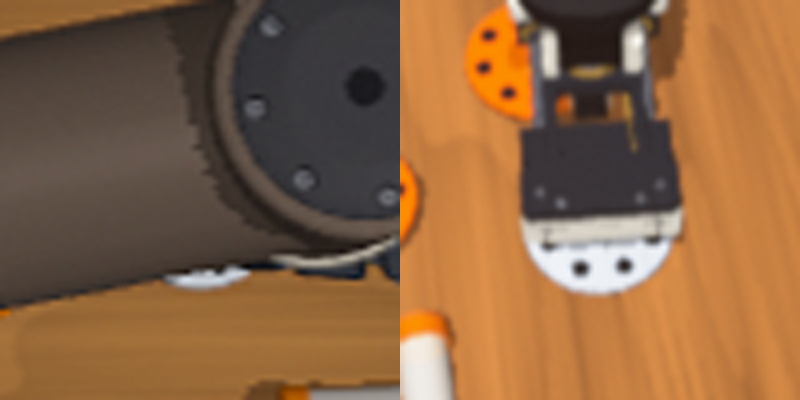

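The near finger is centred over the disc in the side crop (both at column ~600). The arm hides the top view. Descending.

Request:
jog_arm(motion=[{"offset":[0,1,20],"roll":0,"hand":60},{"offset":[0,1,40],"roll":0,"hand":60},{"offset":[0,1,50],"roll":0,"hand":60},{"offset":[0,1,55],"roll":0,"hand":60},{"offset":[0,1,55],"roll":0,"hand":60},{"offset":[0,1,55],"roll":0,"hand":60}])

```text
clock: 2.78
tool_pos: [0.4844, -0.1107, 0.0488]
orientation: [-180.0, -0.1, -5.5]
force: [-0.5, -0.8, 0.5]
opening: 0.0601
```

Request:
jog_arm(motion=[{"offset":[0,0,1],"roll":0,"hand":40},{"offset":[0,0,1],"roll":0,"hand":32},{"offset":[0,0,1],"roll":0,"hand":28},{"offset":[0,0,1],"roll":0,"hand":24},{"offset":[0,0,1],"roll":0,"hand":20},{"offset":[0,0,1],"roll":0,"hand":20},{"offset":[0,0,1],"roll":0,"hand":20},{"offset":[0,0,1],"roll":0,"hand":20},{"offset":[0,0,1],"roll":0,"hand":20},{"offset":[0,0,1],"roll":0,"hand":20}])

```text
clock: 3.62
tool_pos: [0.4835, -0.1108, 0.0467]
orientation: [-180.0, -0.0, -5.5]
force: [-0.1, -0.2, 1.0]
opening: 0.0256
```

Request:
jog_arm(motion=[{"offset":[0,0,-20],"roll":0,"hand":20},{"offset":[0,0,-60],"roll":0,"hand":20},{"offset":[0,0,-100],"roll":0,"hand":20},{"offset":[0,0,-135],"roll":0,"hand":20},{"offset":[0,0,-155],"roll":0,"hand":20},{"offset":[2,-20,-155],"roll":-0.05,"hand":20},{"offset":[4,-55,-155],"roll":-0.1,"hand":20},{"offset":[5,-90,-155],"roll":-0.2,"hand":20},{"offset":[6,-125,-155],"roll":-0.3,"hand":20},{"offset":[7,-160,-155],"roll":-0.4,"hand":20},{"offset":[8,-195,-155],"roll":-0.5,"hand":20},{"offset":[9,-230,-155],"roll":-0.567,"hand":20},{"offset":[10,-265,-155],"roll":-0.567,"hand":20},{"offset":[11,-290,-155],"roll":-0.567,"hand":20},{"offset":[11,-305,-155],"roll":-0.567,"hand":20},{"offset":[11,-305,-155],"roll":-0.567,"hand":20},{"offset":[11,-305,-155],"roll":-0.567,"hand":20}])

```text
clock: 5.03
tool_pos: [0.5229, 0.1919, 0.2007]
orientation: [180.0, 0.1, 27.1]
force: [0.2, -0.5, -3.2]
opening: 0.0258
```

Run:
```python
from h import *
o=ctrl.get_obs();print(o['tool_pos'],o['orientation'],o['force'],o['opening'])
a=snap('top','top2');b=snap('side','side2')
f=lambda s,u,v,r:cv2.resize(s['img'][v-r:v+r,u-r:u+r,::-1],(400,400),interpolation=cv2.INTER_CUBIC)
cv2.imwrite('pics/crop2.png',np.hstack([f(a,205,223,40),f(b,268,160,50)]))
```

```text
[0.52291494 0.19187691 0.20065539] [1.79990174e+02 1.12390008e-01 2.70585734e+01] [ 0.1965908  -0.50848044 -3.19238232] 0.025815904717262476
```

View pics/crop2.png

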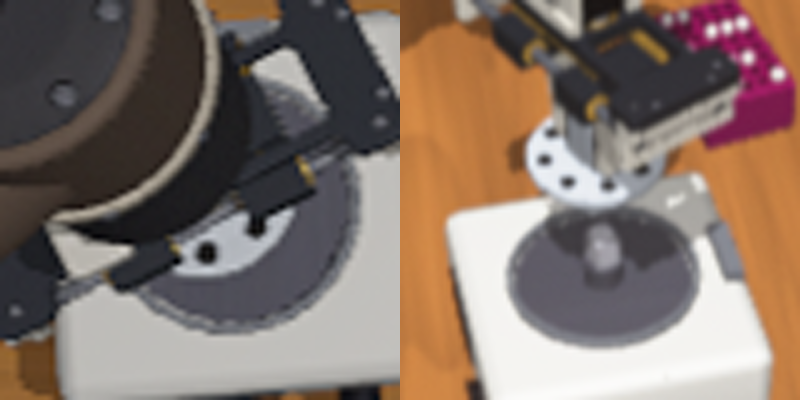

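The rotor is held level above the drive, with the disc at about (600,160) and the tip at (600,245) in the crop. I'll cross-check the alignment with the collar and the disc's visible rim.

Run:
```python
from h import *
from scipy.optimize import least_squares
a0=load('top0');b0=load('side0');b=load('side2');a=load('top2')
print('collar top',onz(a0,210.7,223,.09)); 
for z in(.117,.09): print('expected px',z,proj(a0,[.524,.193,z]),proj(b0,[.524,.193,z]))
def comp(s,seed):
    h=cv2.cvtColor(s['img'],cv2.COLOR_RGB2HSV);m=((h[...,1]<40)&(h[...,2]>185)).astype(np.uint8)
    n,l=cv2.connectedComponents(m);m=(l==l[seed[1],seed[0]]).astype(np.uint8)
    return max(cv2.findContours(m,0,1)[0],key=cv2.contourArea)[:,0,:],m.sum()
for nm,s,seeds,z in(('side',b,[(255,157),(262,157)],.1537+.033),('top',a,[(204,225),(205,228)],.1537+.033)):
  for seed in seeds:
    c,n=comp(s,seed); P=np.array([onz(s,*p,z)[:2] for p in c])
    q=P
    f=lambda x,q:np.hypot(q[:,0]-x[0],q[:,1]-x[1])-.0437
    r=least_squares(f,[.5235,.192],args=(q,),loss='cauchy',f_scale=.0007)
    e=abs(f(r.x,q));print(nm,seed,n,c.min(0),c.max(0),r.x,(e<.0012).sum(),len(q))
```

```text
collar top [0.52210958 0.19102425 0.09      ]
expected px 0.117 [208.46911766 221.0524548 ] [267.37904984 167.35093246]
expected px 0.09 [209.90909603 222.25498952] [267.65021935 174.65633801]
side (255, 157) 2745 [230 140] [310 224] [0.52417352 0.18854054] 24 361
side (262, 157) 2745 [230 140] [310 224] [0.52417352 0.18854054] 24 361
top (204, 225) 232315 [0 0] [559 419] [ 0.12168478 -0.06215274] 8 1984
top (205, 228) 232315 [0 0] [559 419] [ 0.12168478 -0.06215274] 8 1984
```

Both views put the rotor about 1 mm short of the drive in x and y. I'll correct for that and descend to the start of the taper.

Request:
jog_arm(motion=[{"offset":[1.5,-0.5,8],"roll":0,"hand":20},{"offset":[1.5,-0.5,18],"roll":0,"hand":20},{"offset":[1.5,-0.5,26],"roll":0,"hand":20},{"offset":[1.5,-0.5,32],"roll":0,"hand":20},{"offset":[1.5,-0.5,34],"roll":0,"hand":20},{"offset":[1.5,-0.5,36],"roll":0,"hand":20},{"offset":[1.5,-0.5,38],"roll":0,"hand":20},{"offset":[1.5,-0.5,40],"roll":0,"hand":20},{"offset":[1.5,-0.5,40],"roll":0,"hand":20},{"offset":[1.5,-0.5,40],"roll":0,"hand":20}])

```text
clock: 5.97
tool_pos: [0.5247, 0.1929, 0.1617]
orientation: [-180.0, -0.0, 27.0]
force: [0.1, -0.5, -2.5]
opening: 0.0259
```

Run:
```python
from h import *
o=ctrl.get_obs();print(o['tool_pos'],o['orientation'],o['force'],o['moment'])
b=snap('side','side3')
f=lambda s,u,v,r:cv2.resize(s['img'][v-r:v+r,u-r:u+r,::-1],(500,500),interpolation=cv2.INTER_CUBIC)
cv2.imwrite('pics/crop3.png',f(b,268,165,40))
```

```text
[0.52465106 0.19287224 0.1616715 ] [-1.79999928e+02 -8.77575337e-03  2.70011533e+01] [ 0.1274922  -0.54538216 -2.49810397] [-0.1039525  -0.01498781  0.0010284 ]
```

View pics/crop3.png

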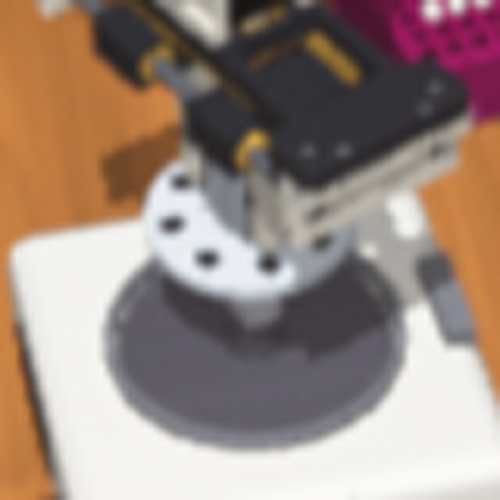

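The hub at (258,310) sits straight over the collar at (258,345), and there is no side force. Continuing slowly.

Request:
jog_arm(motion=[{"offset":[0,0,1.5],"roll":0,"hand":20},{"offset":[0,0,3],"roll":0,"hand":20},{"offset":[0,0,4.5],"roll":0,"hand":20},{"offset":[0,0,6],"roll":0,"hand":20},{"offset":[0,0,6],"roll":0,"hand":20}])

```text
clock: 6.43
tool_pos: [0.5247, 0.1928, 0.1553]
orientation: [180.0, 0.0, 27.0]
force: [0.4, 0.3, -2.3]
opening: 0.0257
```

Request:
jog_arm(motion=[{"offset":[0,0,1.5],"roll":0,"hand":20},{"offset":[0,0,3],"roll":0,"hand":20},{"offset":[0,0,4.5],"roll":0,"hand":20},{"offset":[0,0,4.5],"roll":0,"hand":20}])

```text
clock: 6.77
tool_pos: [0.5245, 0.1928, 0.1507]
orientation: [-180.0, 0.0, 27.0]
force: [-0.1, 0.9, -2.1]
opening: 0.0258
```

Request:
jog_arm(motion=[{"offset":[0,0,1.5],"roll":0,"hand":20},{"offset":[0,0,3],"roll":0,"hand":20},{"offset":[0,0,3],"roll":0,"hand":20}])

```text
clock: 7.02
tool_pos: [0.5246, 0.1928, 0.1478]
orientation: [180.0, 0.0, 27.0]
force: [0.1, -0.5, -2.1]
opening: 0.0261
```

Request:
jog_arm(motion=[{"offset":[0,0,1.5],"roll":0,"hand":20},{"offset":[0,0,3],"roll":0,"hand":20},{"offset":[0,0,3],"roll":0,"hand":20}])

```text
clock: 7.27
tool_pos: [0.5251, 0.1931, 0.1452]
orientation: [180.0, -0.1, 27.0]
force: [2.0, 1.1, -1.1]
opening: 0.026
```

Request:
jog_arm(motion=[{"offset":[0,0,1],"roll":0,"hand":20},{"offset":[0,0,2],"roll":0,"hand":20},{"offset":[0,0,2],"roll":0,"hand":20}])

```text
clock: 7.52
tool_pos: [0.5251, 0.1931, 0.1434]
orientation: [-180.0, -0.1, 27.0]
force: [0.9, 1.5, 1.7]
opening: 0.0261
```

Request:
jog_arm(motion=[{"offset":[0,0,1],"roll":0,"hand":20},{"offset":[0,0,2],"roll":0,"hand":20},{"offset":[0,0,2],"roll":0,"hand":20}])

```text
clock: 7.77
tool_pos: [0.5251, 0.1932, 0.1414]
orientation: [-180.0, -0.1, 27.0]
force: [1.7, 1.0, 5.1]
opening: 0.0259
```

Request:
jog_arm(motion=[{"offset":[0,0,1],"roll":0,"hand":20},{"offset":[0,0,1],"roll":0,"hand":20}])

```text
clock: 7.93
tool_pos: [0.5252, 0.1932, 0.1405]
orientation: [-180.0, -0.1, 27.0]
force: [0.6, 1.5, 4.8]
opening: 0.0258
```

Request:
jog_arm(motion=[{"offset":[0,0,1],"roll":0,"hand":20},{"offset":[0,0,1],"roll":0,"hand":20}])

```text
clock: 8.1
tool_pos: [0.5252, 0.1932, 0.1396]
orientation: [180.0, -0.1, 27.0]
force: [1.7, 1.6, 7.2]
opening: 0.0258
```

Request:
jog_arm(motion=[{"offset":[0,0,1],"roll":0,"hand":20},{"offset":[0,0,1],"roll":0,"hand":20}])

```text
clock: 8.27
tool_pos: [0.5252, 0.1932, 0.1388]
orientation: [180.0, -0.1, 27.0]
force: [0.7, 0.6, 7.6]
opening: 0.0257
```

Request:
jog_arm(motion=[{"offset":[0,0,1],"roll":0,"hand":20},{"offset":[0,0,1],"roll":0,"hand":20}])

```text
clock: 8.43
tool_pos: [0.5253, 0.1932, 0.1379]
orientation: [180.0, -0.1, 27.0]
force: [-0.2, 1.0, 7.9]
opening: 0.0257
```

Request:
jog_arm(motion=[{"offset":[0,0,1],"roll":0,"hand":20},{"offset":[0,0,1],"roll":0,"hand":20}])

```text
clock: 8.6
tool_pos: [0.525, 0.193, 0.1367]
orientation: [180.0, -0.1, 27.0]
force: [1.5, -0.1, 0.5]
opening: 0.0259
```

The push built to about 10 N and then dropped to about 2.6 N, which looks like the click. A little more push will show whether the socket floor is on the tip: the force should climb about 1.5 N per mm.

Request:
jog_arm(motion=[{"offset":[0,0,1],"roll":0,"hand":20},{"offset":[0,0,1],"roll":0,"hand":20}])

```text
clock: 8.77
tool_pos: [0.5245, 0.1927, 0.1348]
orientation: [180.0, 0.0, 27.0]
force: [1.0, 1.0, 3.0]
opening: 0.0257
```

Request:
jog_arm(motion=[{"offset":[0,0,1],"roll":0,"hand":20},{"offset":[0,0,1],"roll":0,"hand":20}])

```text
clock: 8.93
tool_pos: [0.5245, 0.1927, 0.1339]
orientation: [180.0, 0.0, 27.0]
force: [0.9, 0.6, 5.1]
opening: 0.0254
```

Request:
jog_arm(motion=[{"offset":[0,0,1],"roll":0,"hand":20},{"offset":[0,0,1],"roll":0,"hand":20},{"offset":[0,0,1],"roll":0,"hand":20}])

```text
clock: 9.18
tool_pos: [0.5245, 0.1927, 0.1331]
orientation: [180.0, 0.0, 27.0]
force: [1.0, 0.2, 5.1]
opening: 0.0257
```

Force tracks the mount spring (push of about 7 N at 0.133), so the rotor is home. Now the gentle pull up.

Request:
jog_arm(motion=[{"offset":[0,0,-1.5],"roll":0,"hand":20},{"offset":[0,0,-3],"roll":0,"hand":20},{"offset":[0,0,-4.5],"roll":0,"hand":20},{"offset":[0,0,-4.5],"roll":0,"hand":20}])

```text
clock: 9.52
tool_pos: [0.5244, 0.1927, 0.1374]
orientation: [-180.0, 0.0, 27.0]
force: [1.6, -0.5, -0.1]
opening: 0.0258
```

Request:
jog_arm(motion=[{"offset":[0,0,-0.8],"roll":0,"hand":20},{"offset":[0,0,-1.5],"roll":0,"hand":20},{"offset":[0,0,-1.5],"roll":0,"hand":20}])

```text
clock: 9.77
tool_pos: [0.5244, 0.1927, 0.1387]
orientation: [-180.0, 0.0, 27.0]
force: [2.0, 1.2, -2.7]
opening: 0.0257
```

Request:
jog_arm(motion=[{"offset":[0,0,-0.6],"roll":0,"hand":20},{"offset":[0,0,-1.2],"roll":0,"hand":20},{"offset":[0,0,-1.2],"roll":0,"hand":20},{"offset":[0,0,-1.2],"roll":0,"hand":20}])

```text
clock: 10.1
tool_pos: [0.5244, 0.1927, 0.14]
orientation: [-180.0, 0.0, 27.0]
force: [1.4, 1.4, -3.7]
opening: 0.0258
```

Run:
```python
from h import *
F=[]
for i in range(8):
    cams.snapshot('side');o=ctrl.get_obs();F.append([*o['force'],o['tool_pos'][2]*1e3])
print(np.round(F,2)[:,2:],np.mean(F,0))
```

```text
[[ -4.   140.03]
 [ -4.48 140.06]
 [ -3.47 140.06]
 [ -3.86 140.09]
 [ -3.38 140.09]
 [ -3.11 140.12]
 [ -2.9  140.12]
 [ -4.38 140.16]] [  0.90440465   0.7652508   -3.69574654 140.0937152 ]
```

The pull is about 1.4 N (roughly 1 mm), which is borderline. Pulling about 0.9 mm more.

Request:
jog_arm(motion=[{"offset":[0,0,-0.5],"roll":0,"hand":20},{"offset":[0,0,-0.9],"roll":0,"hand":20},{"offset":[0,0,-0.9],"roll":0,"hand":20},{"offset":[0,0,-0.9],"roll":0,"hand":20}])

```text
clock: 10.83
tool_pos: [0.5245, 0.1927, 0.1411]
orientation: [180.0, 0.0, 27.0]
force: [0.9, 0.1, -4.5]
opening: 0.0258
```

Run:
```python
from h import *
F=[]
for i in range(10):
    cams.snapshot('side');o=ctrl.get_obs();F.append([*o['force'],o['tool_pos'][2]*1e3])
print(np.round(F,2)[:,2:],np.mean(F,0))
```

```text
[[ -4.37 141.08]
 [ -4.65 141.08]
 [ -5.17 141.1 ]
 [ -4.83 141.11]
 [ -3.97 141.09]
 [ -4.34 141.1 ]
 [ -4.93 141.09]
 [ -4.04 141.11]
 [ -4.23 141.11]
 [ -3.94 141.13]] [ 5.34052121e-01  1.94863993e-02 -4.44660779e+00  1.41099736e+02]
```

Request:
jog_arm(motion=[{"offset":[0,0,-0.4],"roll":0,"hand":20},{"offset":[0,0,-0.4],"roll":0,"hand":20},{"offset":[0,0,-0.4],"roll":0,"hand":20},{"offset":[0,0,-0.4],"roll":0,"hand":20},{"offset":[0,0,-0.4],"roll":0,"hand":20}])

```text
clock: 11.75
tool_pos: [0.5247, 0.1929, 0.1416]
orientation: [-180.0, -0.0, 27.0]
force: [1.5, -0.0, -4.6]
opening: 0.0259
```

Request:
jog_arm(motion=[{"offset":[0,0,1.5],"roll":0,"hand":20},{"offset":[0,0,3],"roll":0,"hand":20},{"offset":[0,0,4.5],"roll":0,"hand":20},{"offset":[0,0,5.5],"roll":0,"hand":20},{"offset":[0,0,5.5],"roll":0,"hand":20},{"offset":[0,0,5.5],"roll":0,"hand":20}])

```text
clock: 12.25
tool_pos: [0.5247, 0.1928, 0.1363]
orientation: [180.0, -0.0, 27.0]
force: [-0.3, 0.3, 1.0]
opening: 0.0262
```

Back at 0.136 with about 3 N of push, the same as after the click. Releasing.

Request:
jog_arm(motion=[{"offset":[0,0,-0.5],"roll":0,"hand":32},{"offset":[0,0,-0.5],"roll":0,"hand":45},{"offset":[0,0,-0.5],"roll":0,"hand":60},{"offset":[0,0,-0.5],"roll":0,"hand":60},{"offset":[0,0,-0.5],"roll":0,"hand":60},{"offset":[0,0,-0.5],"roll":0,"hand":60},{"offset":[0,0,-20],"roll":0,"hand":60},{"offset":[0,0,-50],"roll":0,"hand":60},{"offset":[0,0,-80],"roll":0,"hand":60},{"offset":[0,0,-120],"roll":0,"hand":60},{"offset":[0,0,-130],"roll":0,"hand":60},{"offset":[0,100,-130],"roll":0,"hand":60},{"offset":[0,100,-130],"roll":0,"hand":60},{"offset":[0,100,-130],"roll":0,"hand":60},{"offset":[0,140,-130],"roll":0,"hand":60},{"offset":[0,140,-130],"roll":0,"hand":60},{"offset":[0,140,-130],"roll":0,"hand":60}])

```text
clock: 13.67
tool_pos: [0.5887, 0.0662, 0.2656]
orientation: [180.0, 0.0, 26.8]
force: [-0.1, -0.2, 0.7]
opening: 0.0599
```

Run:
```python
from h import *
o=ctrl.get_obs();print(o['tool_pos'],o['force'],o['opening'])
a=snap('top','top4');b=snap('side','side4')
f=lambda s,u,v,r:cv2.resize(s['img'][v-r:v+r,u-r:u+r,::-1],(400,400),interpolation=cv2.INTER_CUBIC)
cv2.imwrite('pics/crop4.png',np.hstack([f(a,210,223,45),f(b,268,170,45)]))
for dz in(.0905,.0965,.1005): print(proj(b,[.5245,.1927,dz+.068]),proj(b,[.5245,.1927,dz+.033]))
```

```text
[0.58866111 0.06624535 0.26561037] [-0.11526741 -0.17272953  0.66271789] 0.059931550281234286
[267.15529822 155.68830041] [267.5190607  165.61096887]
[267.09130557 153.94271657] [267.45783146 163.94076523]
[267.04837055 152.7715405 ] [267.41675626 162.82032085]
```

View pics/crop4.png

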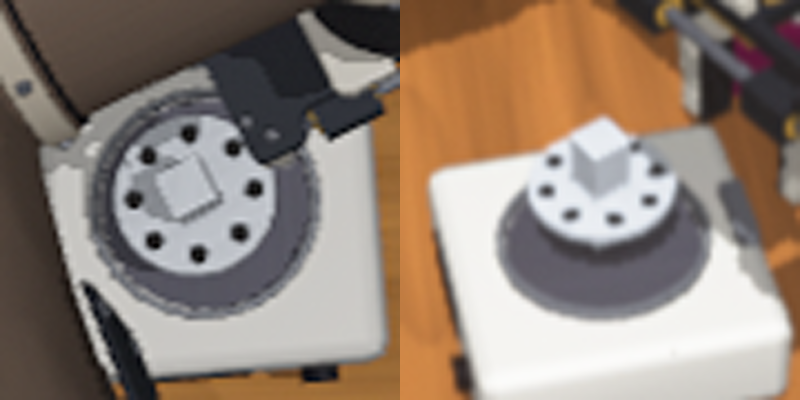

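The rotor sits level and free on the drive. Its knob top is at side row ~156; a home rotor predicts 155.7 and an unseated one less than 154. The gripper is clear.

```bash
python3 -c "
from h import *
print(order.close_job())"
```

```text
the job is handed in; nothing more can be done
None
```

The metal rotor is on the square drive, locked and released, and the job is handed in at about 14 s on the clock.

- **Push and click:** the force rose steadily to about 10 N, then dropped by about 7 N at the click. Pressing a little further brought the force back up, as expected with the socket floor resting on the tip. It stayed far below the 21 N ramming limit.
- **Lock check:** I pulled up with roughly 2.2 N, which I reckon lifted the drive about 1.5 mm; the rotor held. I worked out the lift from force and height and did not see it directly. The force rose somewhat less per millimetre than 1.5 N during the pull, which may be noise or play in the groove.
- **After letting go:** I lowered it to about 3 N of push, which matched the reading just after the click, then opened the fingers. In the last pictures the rotor sits upright and centred, with its knob top at row 156 (155.7 predicted when home). The gripper is clear.

I did not re-measure the other items on the bench at the end, but the arm passed above them and no contact showed in the force readings.

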